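Put the hardwood offcuts away in two piles by length

TASK

Put the four red-brown hardwood offcuts away in two piles: the two longest in the long cradle with the green end stops, the two shortest in the short cradle with the yellow end stops, each time with the longer of the two underneath. Lay each piece flat along its cradle, the lower one centred on the bearers between the end stops and the upper one centred on the lower. Leave the other things on the bench, the pale sticks among them, where they are.

Things in the scene. Friction and masses are not known exactly. Their poses are not given: they have to be found in the camera images.
- offcut_1_mid (a point): red-brown hardwood offcut, the longest: 230 long x 50 wide x 22 mm high, lying flat. The point is its centre, half-way up; its y axis runs along its length, x across its width, z up.
- offcut_0_mid (a point): red-brown hardwood offcut, the second longest: 190 long x 55 wide x 22 mm high, lying flat. The point is its centre, half-way up; its y axis runs along its length, x across its width, z up.
- offcut_2_mid (a point): red-brown hardwood offcut, the third longest: 170 long x 45 wide x 20 mm high, lying flat. The point is its centre, half-way up; its y axis runs along its length, x across its width, z up.
- offcut_3_mid (a point): red-brown hardwood offcut, the shortest, and thickest: 130 long x 40 wide x 30 mm high, lying flat. The point is its centre, half-way up; its y axis runs along its length, x across its width, z up.
- long_cradle_seat (a point): the long storage cradle, fixed to the bench: a ply board 272 x 60 x 6 mm with two low cross bearers (56 x 16 mm, 40 mm either side of the middle, top 14 mm above the bench) that the wood lies on, and at each end a green end stop 12 mm thick and 60 mm wide, 34 mm above the bench; 248 mm between the stops, open at both long sides. The point is the middle of the cradle at the height of the bearers' tops (14 mm above the bench); its y axis runs along the cradle, x across, z up.
- short_cradle_seat (a point): the short storage cradle, fixed to the bench: a ply board 208 x 60 x 6 mm with two low cross bearers (56 x 16 mm, 40 mm either side of the middle, top 14 mm above the bench) that the wood lies on, and at each end a yellow end stop 12 mm thick and 60 mm wide, 34 mm above the bench; 184 mm between the stops, open at both long sides. The point is the middle of the cradle at the height of the bearers' tops (14 mm above the bench); its y axis runs along the cradle, x across, z up.
- lath: pale lath, 28 x 250 x 12 mm, lying flat along its y axis; not to be moved. Origin: the centre of its underside.
- dowel: pale square beech stick, 11 x 180 x 11 mm, lying along its y axis; not to be moved. Origin: the centre of its underside.

How it is judged:
At the end, for the whole second after the job is handed in: 230 mm piece on the long cradle's bearers, 190 mm piece on it; 170 mm piece on the short cradle's, 130 mm on it. Lower ones within 12 mm of the middle, upper ones within 15 mm along and 12 mm across of the lower; all along the cradle (0.15 rad), flat (0.06 rad), 4 to 5 mm in height, at rest (x of offcut_1_mid in the frame of long_cradle_seat between -0.012 and 0.012 m and y of offcut_1_mid in the frame of long_cradle_seat between -0.012 and 0.012 m and z of offcut_1_mid in the frame of long_cradle_seat between 0.007 and 0.015 m and x of offcut_0_mid in the frame of offcut_1_mid between -0.012 and 0.012 m and y of offcut_0_mid in the frame of offcut_1_mid between -0.015 and 0.015 m and z of offcut_0_mid in the frame of long_cradle_seat between 0.028 and 0.038 m and angle between the y axis of each of offcut_1_mid, offcut_0_mid and the y axis of long_cradle_seat, either way round below 0.15 rad and angle between each of offcut_1_mid, offcut_0_mid, offcut_2_mid, offcut_3_mid's own z axis and vertical below 0.06 rad and linear speed of each of offcut_1, offcut_0, offcut_2, offcut_3 below 0.02 m/s and x of offcut_2_mid in the frame of short_cradle_seat between -0.012 and 0.012 m and y of offcut_2_mid in the frame of short_cradle_seat between -0.012 and 0.012 m and z of offcut_2_mid in the frame of short_cradle_seat between 0.006 and 0.014 m and x of offcut_3_mid in the frame of offcut_2_mid between -0.012 and 0.012 m and y of offcut_3_mid in the frame of offcut_2_mid between -0.015 and 0.015 m and z of offcut_3_mid in the frame of short_cradle_seat between 0.03 and 0.04 m and angle between the y axis of each of offcut_2_mid, offcut_3_mid and the y axis of short_cradle_seat, either way round below 0.15 rad); the robot touches nothing.
It fails at once if the lath is moved by more than 30 mm (distance of lath from where it was at the start of the episode above 0.03 m).
It fails at once if the dowel is moved by more than 30 mm (distance of dowel from where it was at the start of the episode above 0.03 m).
It also fails if it takes over 104 s, if anything falls off the work surface, if the arm or the gripper's body presses on something with over 40 N, if the wrist force passes 120 N, or if a joint passes its speed limit or range.

ROBOT

A 6-joint arm with a two-finger parallel gripper is mounted at the origin on the work surface; the furniture and walls round the work are solid. World frame = base frame: x ahead of the robot, y to its left, z up, the work surface at z = 0. Lengths are in m, angles in rad, forces in N, time in s.
With the tool pointing down it reaches from about 0.375 to 0.9 m from the base axis. Payload 3.1 kg.
Tool frame: the origin (TCP) lies at the centre of the arm's flange, where the gripper is bolted on; the fingertips stand 173 mm ahead of it and the grasp point (between the pads) lies 155 mm ahead of it; z points along the fingers, y is the line along which they close (so a half turn about z gives the same grasp; the last joint's range is limited). The gripper opens to 85 mm and grips with 20 to 120 N. Pads are 22 mm wide; open, the fingers measure 114 mm over their backs; the gripper's body (76 mm by 85 mm) begins 54 mm behind the grasp point. The pads swing forward as they close: fully open they stand 13 mm farther back than shut.
Start: joints at [1.143, 0.527, 1.433, -0, 1.181, -0.178], TCP at [0.154, 0.606, 0.405] pointing down, gripper open.
Joint ranges: [-3.08, 3.08], [-0.75, 2.2], [0.22, 2.44], [-1.43, 4.57], [0, 2.65], [-2.85, 2.85]. Speed limits (rad/s): [2.79, 2.79, 3.14, 3.14, 3.14, 3.14].

INTERFACE

Orientations are given as a unit quaternion [x, y, z, w].
In Python, from station import * gives the robot as it stands.
- The arm moves only by the shell command python3 -m jog 'ROWS' [OPENING] [FORCE]. ROWS is a JSON object of lists of equal length, an entry for each row: "linear": the shift along the world's x, y, z in mm, a list of three; "turn": the turn about the world's z in units of 5 degrees (1.0 is 5 degrees). A call has 1 to 12 rows; each row shifts and turns the commanded pose from where the row before left it; what a row does not reach is not made up. A row lasts 1/8 s, in which the tool goes at most 62.5 mm and 10.7 degrees, less where a joint would pass 70% of its speed; a pose out of reach is approached as far as the arm can. A call is refused whole if a number of a shift passes 62.5 or a number of a turn 1, either way. A call with a gripper value outside its range is refused whole. OPENING is the opening, from 0 (shut) to 1 (fully open), set as the call begins (- or left out, the last holds). The fingers move at their own pace and stop on an object; FORCE is the grip in N (left out, the last holds). Time passes only in rows, so rows that do not move let the fingers close. It gives the time, the measured TCP pose, the force, the opening and the grip force at its end, in the units of the state.
- sense(): the state, without advancing time (a new reading comes with each control period).
- snapshot(name): name is "scene" or "top" or "wrist"; returns the picture (480x640x3 uint8, red, green, blue); there is no depth.
- get_calibration(name): a dict with "fx", "fy", "cx", "cy" (pixels), "world_to_cam" (4x4, takes a point from world to camera coordinates). Camera axes: x right, y down, z forward; pixel columns grow to the right and rows downward; lengths in m; the calibration is good to about 2 mm. A picture is of the moment at which its call begins: read the wrist's pose just before it. get_calibration takes no time and is no camera call; for the wrist camera it gives the pose at the moment of the call.
- sign_off(): hands the job in; it is judged then, once.
The state is a dict: "t": time; "q": joint angles; "qd": joint speeds; "tau": joint torques, N m; "tcp_pos": TCP position; "tool_rot": TCP orientation; "force": force on the tool from outside, world axes, zero at the start; "ft_torque": the same for the moment, N m; "finger_gap": opening from 0.0 (shut) to 1.0 (fully open); "gripper_force": force on a finger pad.
Only numpy, scipy, OpenCV 4.12 (cv2) and the standard library are available. Lean on these libraries where they do the work, as an engineer would, in place of code of your own. Each camera call takes 0.05 s, during which the arm holds its last target. There are 200 camera calls.

## Working session

There is one attempt and no reset: what is moved stays moved. The work goes in short steps, Python scripts to look and compute and a shell command to move; the robot and the scene stay as the last step left them, time stands still between calls to the robot, and variables do not carry over. Pictures are saved under pics/ and viewed, at most 14 in all, crops included, and the job is handed in when it is done.

```bash
ls; mkdir -p pics; python3 - <<'E'
from station import *
import cv2
for n in("scene","top"):
    im=snapshot(n); cv2.imwrite(f"pics/{n}0.png",im[:,:,::-1]); c=get_calibration(n); print(n,c)
print(sense())
E
```

```text
pics
scene {'fx': 510.4869630324236, 'fy': 510.4869630324236, 'cx': 334.0941331872435, 'cy': 240.84328993922827, 'world_to_cam': array([[ 0.69155118, -0.72196066, -0.02301692, -0.39065774],
       [-0.3908948 , -0.347254  , -0.85241769,  0.16255675],
       [ 0.60741932,  0.59848765, -0.52235457,  1.094757  ],
       [ 0.        ,  0.        ,  0.        ,  1.        ]])}
top {'fx': 476.36889540983213, 'fy': 476.36889540983213, 'cx': 320.1106745393822, 'cy': 233.88200242521043, 'world_to_cam': array([[ 0.00629271, -0.9998838 , -0.01388472, -0.12438048],
       [-0.99303769, -0.00461511, -0.11770662,  0.41257233],
       [ 0.11762886,  0.01452874, -0.99295134,  1.19583573],
       [ 0.        ,  0.        ,  0.        ,  1.        ]])}
{'t': 0.1, 'q': array([ 1.14250632e+00,  5.28366048e-01,  1.43378375e+00,  1.46533792e-05,
        1.18139773e+00, -1.78501029e-01]), 'qd': array([ 0.00126441, -0.00096512, -0.00389136,  0.00119984, -0.00069814,
        0.00048747]), 'tau': array([-2.42124452e-04, -4.43302560e+01, -1.78587270e+01, -2.20964021e-04,
        3.86231550e-03,  1.91940228e-05]), 'tcp_pos': array([0.15433804, 0.60532114, 0.40383249]), 'tool_rot': array([ 1.24572753e-01,  9.92209995e-01, -9.30769512e-04, -2.98487006e-04]), 'force': array([ 0.10097088,  0.53414155, -0.32491188]), 'ft_torque': array([ 0.0382104 ,  0.00140404, -0.00730305]), 'gripper_force': 0.0, 'finger_gap': 1.0004845945203849}
```

View pics/top0.png

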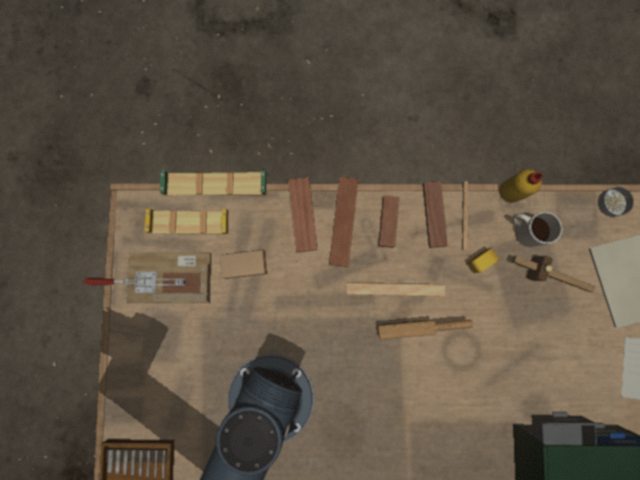

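View pics/scene0.png

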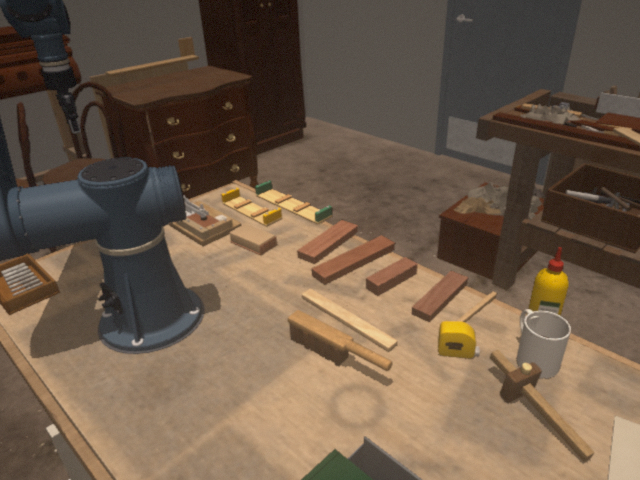

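The top view shows the long cradle at (213,183) and the short one at (187,222). The red pieces are at (303,214), (343,222), (389,222) and (435,214), apparently 190, 230, 130 and 170 mm. The lath is at (396,290) and the dowel at (465,215). The scene view agrees.

```bash
cat > vis.py <<'E'
import numpy as np, cv2
from station import *
def cast(c,uv,z):
    """pixels -> world points on the plane at height z"""
    uv=np.atleast_2d(np.float64(uv)); R=c["world_to_cam"][:3,:3]; t=c["world_to_cam"][:3,3]
    d=np.c_[(uv[:,0]-c["cx"])/c["fx"],(uv[:,1]-c["cy"])/c["fy"],np.ones(len(uv))]@R
    o=-R.T@t
    return o+d*((z-o[2])/d[:,2])[:,None]
def project(c,p):
    q=np.atleast_2d(p)@c["world_to_cam"][:3,:3].T+c["world_to_cam"][:3,3]
    return np.c_[q[:,0]/q[:,2]*c["fx"]+c["cx"],q[:,1]/q[:,2]*c["fy"]+c["cy"]]
def tri(c1,u1,c2,u2):
    """least-squares intersection of two rays; returns point and miss distance"""
    a=cast(c1,u1,0)[0];b=cast(c2,u2,0)[0]
    o1=-c1["world_to_cam"][:3,:3].T@c1["world_to_cam"][:3,3];o2=-c2["world_to_cam"][:3,:3].T@c2["world_to_cam"][:3,3]
    d1=a-o1;d2=b-o2;s=np.linalg.lstsq(np.c_[d1,-d2],o2-o1,rcond=None)[0]
    p=o1+s[0]*d1;q=o2+s[1]*d2
    return (p+q)/2,np.linalg.norm(p-q)
def grab(n,name=None):
    c=get_calibration(n); im=snapshot(n)[:,:,::-1].copy()
    if name: cv2.imwrite(f"pics/{name}.png",im)
    return c,im
def mask(im,lo,hi):
    h=cv2.cvtColor(im,cv2.COLOR_BGR2HSV); h[...,0]=(h[...,0].astype(int)+20)%180  # hue shifted by 20 so red does not wrap
    return cv2.morphologyEx(cv2.inRange(h,lo,hi),cv2.MORPH_OPEN,np.ones((3,3)))
def blobs(m,amin=300):
    cs,_=cv2.findContours(m,cv2.RETR_EXTERNAL,cv2.CHAIN_APPROX_NONE)
    return [k for k in cs if cv2.contourArea(k)>amin]
def rect(c,k,z):
    """contour on plane z -> centre, long, short, angle of long axis (deg from +y towards +x... atan2(dy,dx))"""
    p=cast(c,k[:,0,:]+0.0,z)[:,:2].astype(np.float32)
    b=cv2.boxPoints(cv2.minAreaRect(p*1000)); e=[b[1]-b[0],b[2]-b[1]]; e.sort(key=np.linalg.norm)
    a=np.degrees(np.arctan2(e[1][1],e[1][0]))%180
    return b.mean(0).round(1),np.linalg.norm(e[1]).round(1),np.linalg.norm(e[0]).round(1),a.round(1)
E
python3 - <<'E'
from vis import *
im=cv2.imread("pics/top0.png");c=get_calibration("top")
h=cv2.cvtColor(im,cv2.COLOR_BGR2HSV)
for n,(u,v) in dict(p190=(303,214),p230=(343,222),p130=(389,222),p170=(435,214),bench=(320,260),bench2=(410,220),green=(163,183),yel=(148,222),ply=(215,222),bear=(202,184)).items(): print(n,h[v,u])
m=mask(im,(0,70,40),(30,255,140)); 
for k in blobs(m,150): print(k.mean((0,1)).round(),rect(c,k,.022))
for g in((163,183),(263,183),(148,222),(225,222)): print(cast(c,g,.034).round(3))
w=get_calibration("wrist");print(w, sense()["tool_rot"])
T=np.linalg.inv(w["world_to_cam"]);print(T.round(3))
E
```

```text
p190 [ 11 114 127]
p230 [ 10 121 110]
p130 [ 10 111 120]
p170 [ 10 109 110]
bench [ 16  87 149]
bench2 [ 16  84 151]
green [69 95 94]
yel [ 22 179 168]
ply [ 23  94 177]
bear [ 21 103 139]
[ 98. 281.] (array([289.8, 444.7], dtype=float32), np.float32(80.0), np.float32(20.3), np.float32(90.4))
[[0.542 0.284 0.034]]
[[0.543 0.026 0.034]]
[[0.441 0.318 0.034]]
[[0.441 0.121 0.034]]
{'fx': 419.23050632899117, 'fy': 419.23050632899117, 'cx': 325.1285522914522, 'cy': 238.92158169105218, 'world_to_cam': array([[ 0.24728512,  0.96893898, -0.00270467, -0.62411278],
       [ 0.92707516, -0.23578745,  0.29143768, -0.03789695],
       [ 0.2817476 , -0.07457563, -0.95658599,  0.38030863],
       [ 0.        ,  0.        ,  0.        ,  1.        ]])} [ 1.24572753e-01  9.92209995e-01 -9.30769512e-04 -2.98487006e-04]
[[ 0.247  0.927  0.282  0.082]
 [ 0.969 -0.236 -0.075  0.624]
 [-0.003  0.291 -0.957  0.373]
 [ 0.     0.     0.     1.   ]]
```

```bash
python3 - <<'E'
from vis import *
im=cv2.imread("pics/top0.png");c=get_calibration("top")
m=mask(im,(22,92,40),(33,255,145)); 
for k in blobs(m,150): print(k.mean((0,1)).round(),rect(c,k,.022))
for g in((396,290),(465,215)): print(cast(c,g,.012).round(3))
E
```

```text
[ 98. 281.] (array([288.6, 443.5], dtype=float32), np.float32(77.6), np.float32(17.8), np.float32(90.3))
[181. 282.] (array([287.4, 231. ], dtype=float32), np.float32(93.4), np.float32(48.1), np.float32(90.4))
[389. 221.] (array([ 447.4, -297.4], dtype=float32), np.float32(131.9), np.float32(41.2), np.float32(174.8))
[435. 214.] (array([ 466.9, -416.3], dtype=float32), np.float32(169.1), np.float32(46.9), np.float32(4.1))
[343. 221.] (array([ 447.1, -181.9], dtype=float32), np.float32(231.5), np.float32(50.7), np.float32(173.5))
[302. 214.] (array([465.7, -76.2], dtype=float32), np.float32(191.3), np.float32(57.0), np.float32(7.4))
[[ 0.272 -0.316  0.012]]
[[ 0.466 -0.496  0.012]]
```

```bash
python3 -m jog '{"linear":[[35,-50,0],[35,-50,0],[35,-50,0],[35,-50,0],[35,-50,0],[30,-50,0],[20,-50,0],[20,-50,0],[10,-50,0],[0,-50,0],[0,0,0],[0,0,0]],"turn":[0.8,1,1,0,0,0,0,0,0,0,0,0]}' 0.85 40
```

```text
t: 1.6
tcp_pos: [0.4094, 0.1057, 0.4046]
tool_rot: [0.003, 1.0, 0.0, -0.0]
force: [0.1, -0.3, 0.5]
finger_gap: 0.855
gripper_force: 0.0
```

```bash
python3 - <<'E'
from vis import *
import json
def s(n):
    c,im=grab("wrist",n); c["world_to_cam"]=c["world_to_cam"].tolist(); json.dump(c,open(n+".json","w"))
s("wA")
E
python3 -m jog '{"linear":[[0,45,0],[0,45,0],[0,0,0],[0,0,0]],"turn":[0,0,0,0]}'; python3 - <<'E'
from vis import *
import json
c,im=grab("wrist","wB"); c["world_to_cam"]=c["world_to_cam"].tolist(); json.dump(c,open("wB.json","w"))
E
```

```text
t: 2.15
tcp_pos: [0.4089, 0.1964, 0.4045]
tool_rot: [0.001, 1.0, -0.0, -0.0]
force: [-0.0, 0.7, -0.1]
finger_gap: 0.851
gripper_force: 0.0
```

```bash
python3 -m jog '{"linear":[[0,-60,0],[0,-60,0],[0,-60,0],[0,-60,0],[0,-60,0],[0,0,0],[0,0,0]],"turn":[0,0,0,0,0,0,0]}'; python3 - <<'E'
from vis import *
import json
c,im=grab("wrist","wC"); c["world_to_cam"]=c["world_to_cam"].tolist(); json.dump(c,open("wC.json","w"))
E
python3 -m jog '{"linear":[[0,-60,0],[0,-60,0],[0,-60,0],[0,-60,0],[0,0,0],[0,0,0]],"turn":[0,0,0,0,0,0]}'; python3 - <<'E'
from vis import *
import json
c,im=grab("wrist","wD"); c["world_to_cam"]=c["world_to_cam"].tolist(); json.dump(c,open("wD.json","w"))
E
```

```text
t: 3.08
tcp_pos: [0.4087, -0.1047, 0.4045]
tool_rot: [0.004, 1.0, 0.001, -0.001]
force: [-0.1, 0.3, -0.2]
finger_gap: 0.851
gripper_force: 0.0
t: 3.88
tcp_pos: [0.4098, -0.3425, 0.4042]
tool_rot: [0.002, 1.0, 0.001, -0.001]
force: [0.6, 1.3, 0.2]
finger_gap: 0.846
gripper_force: 0.0
```

View pics/wB.png

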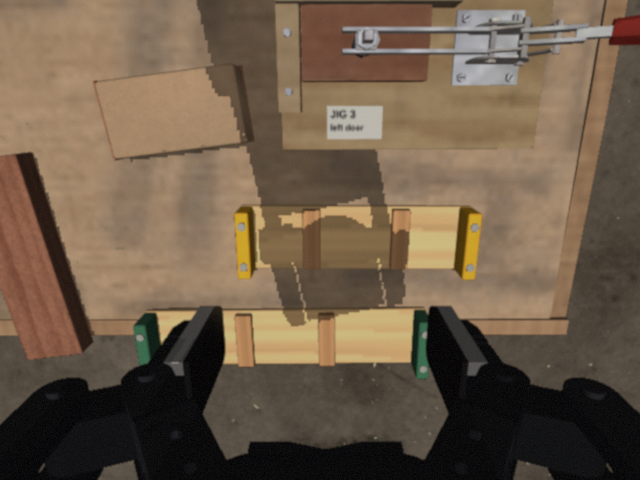

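View pics/wC.png

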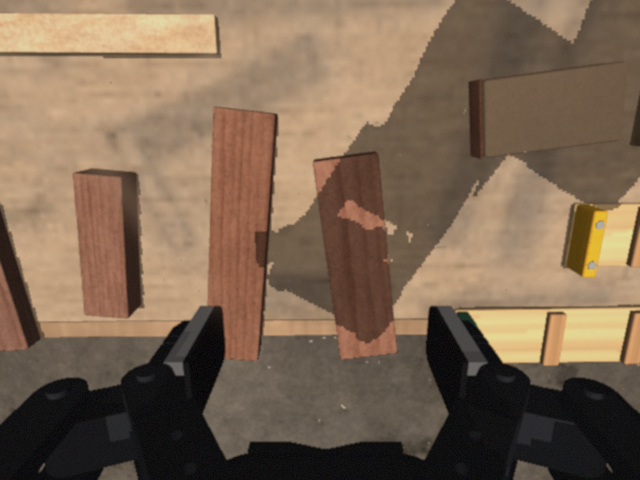

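wB shows the short cradle, with yellow stops at (244,243) and (468,243), and the long one, with green stops at (146,342) and (422,345). It also shows the shadow of the arm. wC shows the 230 piece at (240,235), the 190 at (355,255) with a shadow across it, and the 130 at (107,243). Pieces and the long cradle reach past the bench edge.

```bash
python3 - <<'E'
from vis import *
import json
ims={n:cv2.imread(f"pics/{n}.png") for n in("wA","wB","wC","wD","top0")}
cal={n:json.load(open(n+".json")) for n in("wA","wB","wC","wD")}
for c in cal.values(): c["world_to_cam"]=np.array(c["world_to_cam"])
cal["top0"]=get_calibration("top")
def cen(k): 
    m=cv2.moments(k); return m["m10"]/m["m00"],m["m01"]/m["m00"]
def near(n,lo,hi,uv,amin):
    ks=blobs(mask(ims[n],lo,hi),amin); 
    if not ks: return None
    return min(ks,key=lambda k:np.hypot(*(np.array(cen(k))-uv)))
Y=((36,170,60),(50,255,255));G=((70,80,30),(125,255,255))
for nm,col,xy in (("yelL",Y,(.441,.318)),("yelR",Y,(.441,.121)),("grL",G,(.542,.284)),("grR",G,(.542,.026))):
    for n in("wA","wB","top0"):
        k=near(n,*col,project(cal[n],[*xy,.034])[0],60 if n=="top0" else 250)
        if k is not None: print(nm,n,np.round(cen(k)),rect(cal[n],k,.034))
P=((20,85,25),(34,255,190))
for nm,z,xy in(("230",.022,(.447,-.182)),("190",.022,(.466,-.076)),("130",.03,(.447,-.297)),("170",.02,(.467,-.416))):
    kt=near("top0",(22,92,40),(33,255,145),project(cal["top0"],[*xy,z])[0],150); print(nm,"top",rect(cal["top0"],kt,z))
    for n in("wC","wD"):
        k=near(n,*P,project(cal[n],[*xy,z])[0],1500); r=rect(cal[n],k,z)
        print(nm,n,np.round(cen(k)),r,tri(cal[n],cen(k),cal["top0"],cen(kt)))
E
```

```text
yelL wA [569. 240.] (array([442.5, 313.9], dtype=float32), np.float32(62.3), np.float32(24.6), np.float32(179.7))
yelL wB [467. 242.] (array([442.6, 317.3], dtype=float32), np.float32(62.4), np.float32(18.2), np.float32(179.7))
yelL top0 [485. 259.] (array([ 348.4, -534.9], dtype=float32), np.float32(59.2), np.float32(33.5), np.float32(125.3))
yelR wA [347. 251.] (array([450.7, 125.1], dtype=float32), np.float32(45.3), np.float32(11.3), np.float32(0.3))
yelR wB [245. 241.] (array([441.7, 128. ], dtype=float32), np.float32(63.3), np.float32(15.0), np.float32(179.6))
yelR top0 [485. 259.] (array([ 348.4, -534.9], dtype=float32), np.float32(59.2), np.float32(33.5), np.float32(125.3))
grL wA [516. 339.] (array([534.8, 280.7], dtype=float32), np.float32(57.8), np.float32(21.4), np.float32(0.6))
grL wB [420. 343.] (array([540.2, 283.8], dtype=float32), np.float32(70.3), np.float32(14.0), np.float32(3.3))
grL top0 [560. 467.] (array([-146.3, -696.3], dtype=float32), np.float32(69.5), np.float32(42.7), np.float32(113.6))
grR wA [243. 353.] (array([548.3,  29.2], dtype=float32), np.float32(58
[... 1569 characters left out ...]
130 wD [375. 239.] (array([ 444.9, -299.4], dtype=float32), np.float32(134.3), np.float32(44.0), np.float32(174.4)) (array([ 0.44645491, -0.29754003,  0.01423448]), np.float64(0.0033390356742726605))
170 top (array([ 467.2, -416.7], dtype=float32), np.float32(169.3), np.float32(46.9), np.float32(4.1))
170 wC [ 14. 302.] (array([ 488. , -383.4], dtype=float32), np.float32(139.5), np.float32(37.0), np.float32(166.9)) (array([ 0.48665192, -0.41023436,  0.00903198]), np.float64(0.040749205410525575))
170 wD [240. 256.] (array([ 465.6, -418. ], dtype=float32), np.float32(171.8), np.float32(53.9), np.float32(5.6)) (array([ 0.47388241, -0.42715711, -0.0243494 ]), np.float64(0.00018035935507105714))
```

View pics/wD.png

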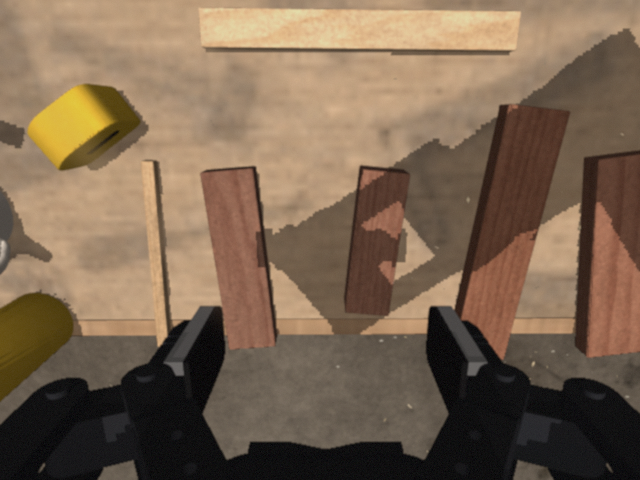

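wD shows the 170 at (240,258), the 130 at (377,240), the dowel at (155,250), and the 230 and 190 at right. The planar fits agree with the top view to about 2 mm. Next I'll triangulate heights from top-face corners and refine the cradle centres.

```bash
python3 - <<'E'
from vis import *
import json
ims={n:cv2.imread(f"pics/{n}.png") for n in("wA","wB","wC","wD","top0")}
cal={n:json.load(open(n+".json")) for n in("wA","wB","wC","wD")}
for c in cal.values(): c["world_to_cam"]=np.array(c["world_to_cam"])
cal["top0"]=get_calibration("top")
def sp(n,uv):
    g=cv2.cvtColor(ims[n],cv2.COLOR_BGR2GRAY); return cv2.cornerSubPix(g,np.float32([uv])[:,None],(4,4),(-1,-1),(3,30,.01))[0,0]
for nm,a,b in(("230",(276,113),(569,111)),("130",(137,173),(408,173)),("190",(315,161),(585,158))):
    print(nm,sp("wC",a),sp("wD",b),tri(cal["wC"],sp("wC",a),cal["wD"],sp("wD",b)))
h=cv2.cvtColor(ims["wB"],cv2.COLOR_BGR2HSV);print("green",h[345,424],h[345,144],"finger",h[345,440])
for n in("wA","wB"):
    for nm,lo,hi in(("Y",(36,150,60),(50,255,255)),("G",(85,110,40),(112,255,255))):
        for k in blobs(mask(ims[n],lo,hi),250):
            x,y,w,hh=cv2.boundingRect(k); c=cast(cal[n],[(x,y),(x+w,y),(x+w,y+hh),(x,y+hh)],.034)[:,:2]*1000
            print(n,nm,(x,y,w,hh),"y",c[:,1].round(),"x",c[:,0].round())
m=np.zeros_like(ims["wA"])
a=cv2.resize(ims["wA"][190:400,180:600],None,fx=1.4,fy=1.4,interpolation=cv2.INTER_CUBIC)
b=cv2.resize(ims["wB"][190:400,90:510],None,fx=1.4,fy=1.4,interpolation=cv2.INTER_CUBIC)
cv2.imwrite("pics/cr.png",np.vstack([a,b]))
E
```

```text
Traceback (most recent call last):
cv2.error: OpenCV(4.12.0) :-1: error: (-5:Bad argument) in function 'cornerSubPix'
> Overload resolution failed:
>  - Layout of the output array corners is incompatible with cv::Mat
>  - Expected Ptr<cv::UMat> for argument 'corners'
```

```bash
cat > meas.py <<'E'
from vis import *
import json
ims={n:cv2.imread(f"pics/{n}.png") for n in("wA","wB","wC","wD","top0")}
cal={n:json.load(open(n+".json")) for n in("wA","wB","wC","wD")}
for c in cal.values(): c["world_to_cam"]=np.array(c["world_to_cam"])
cal["top0"]=get_calibration("top")
def sp(n,uv):
    g=cv2.cvtColor(ims[n],cv2.COLOR_BGR2GRAY); return cv2.cornerSubPix(g,np.array([[uv]],np.float32),(4,4),(-1,-1),(3,30,.01))[0,0]
E
python3 - <<'E'
from meas import *
for nm,a,b in(("230",(276,113),(569,111)),("130",(137,173),(408,173)),("190",(315,161),(585,158))):
    print(nm,sp("wC",a),sp("wD",b),tri(cal["wC"],sp("wC",a),cal["wD"],sp("wD",b)))
for n in("wA","wB"):
    for nm,lo,hi in(("Y",(36,150,60),(50,255,255)),("G",(85,110,40),(112,255,255))):
        for k in blobs(mask(ims[n],lo,hi),250):
            x,y,w,hh=cv2.boundingRect(k); c=cast(cal[n],[(x,y),(x+w,y),(x+w,y+hh),(x,y+hh)],.034)[:,:2]*1000
            print(n,nm,(x,y,w,hh),"y",c[:,1].round(),"x",c[:,0].round())
a=cv2.resize(ims["wA"][190:400,180:600],None,fx=1.4,fy=1.4,interpolation=cv2.INTER_CUBIC)
b=cv2.resize(ims["wB"][190:400,90:510],None,fx=1.4,fy=1.4,interpolation=cv2.INTER_CUBIC)
cv2.imwrite("pics/cr.png",np.vstack([a,b]))
E
```

```text
230 [276.59967 113.35012] [569.9445  111.20015] (array([ 0.33555294, -0.14286473,  0.01907889]), np.float64(0.00035677936181879654))
130 [136.94257 173.19548] [409.73483 174.09453] (array([ 0.38593541, -0.26769477,  0.00833941]), np.float64(0.003279935373653686))
190 [312.69766 160.03198] [583.59973 157.12985] (array([ 0.37460993, -0.11473955,  0.00171471]), np.float64(0.0005985549093893384))
wA Y (552, 206, 38, 72) y [294. 325. 337. 304.] x [411. 411. 476. 475.]
wA Y (341, 206, 15, 72) y [119. 132. 133. 120.] x [410. 410. 474. 474.]
wB Y (455, 207, 27, 73) y [304. 326. 333. 310.] x [410. 411. 476. 476.]
wB Y (234, 207, 21, 72) y [121. 138. 135. 117.] x [410. 410. 474. 474.]
```

View pics/cr.png

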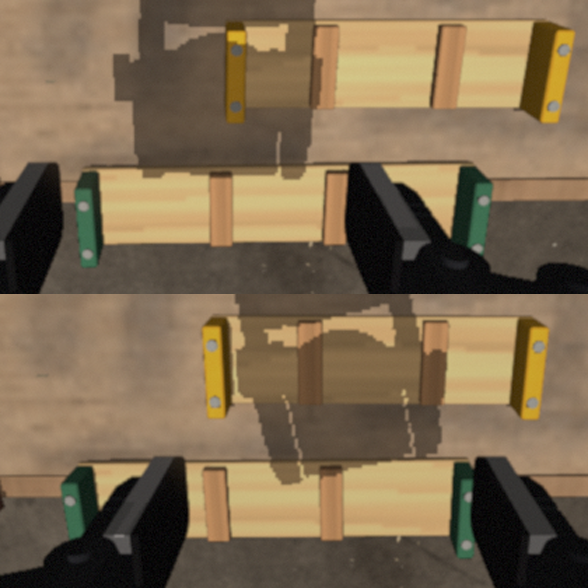

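The crop shows both cradles with the screws on top of their stops sharply visible, for example A yellow at (236,50) and (563,50), A green at (84,206) and (484,200). I'll triangulate these screws and the bearer corners.

```bash
python3 - <<'E'
from meas import *
A=lambda u,v:(180+u/1.4,190+v/1.4)
B=lambda u,v:(90+u/1.4,190+(v-294)/1.4)
for nm,a,b in(("yR1",(236,50),(212,346)),("yR2",(236,106),(215,402)),("yL1",(563,50),(538,347)),("yL2",(551,107),(532,403)),("gR1",(84,206),(69,500)),("gL1",(484,200),(470,497)),("gL2",(478,248),(466,544)),
  ("ybearR",(316,27),(301,322)),("ybearL",(463,26),(447,322)),("gbear",(210,173),(204,468)),("gbear2",(324,171),(321,468))):
    p,e=tri(cal["wA"],A(*a),cal["wB"],B(*b)); print(nm,p.round(4),round(e,4), cast(cal["wA"],A(*a),.034)[0,:2].round(4),cast(cal["wB"],B(*b),.034)[0,:2].round(4))
print(cast(cal["wA"],A(87,254),.034))
E
```

```text
yR1 [0.4277 0.1258 0.0323] 0.0003 [0.427  0.1257] [0.4274 0.1261]
yR2 [0.4627 0.126  0.0349] 0.0004 [0.4628 0.126 ] [0.4632 0.1258]
yL1 [0.4284 0.3218 0.0339] 0.0001 [0.4283 0.3217] [0.4284 0.3218]
yL2 [0.4662 0.3233 0.0296] 0.0004 [0.4647 0.3206] [0.4643 0.3217]
gR1 [0.529  0.0286 0.0383] 0.0004 [0.5317 0.0276] [0.5312 0.0265]
gL1 [0.529  0.2876 0.0343] 0.0005 [0.529  0.2878] [0.5295 0.2878]
gL2 [0.5623 0.2865 0.0378] 0.0001 [0.5649 0.2885] [0.5648 0.2875]
ybearR [0.4194 0.1783 0.0062] 0.0005 [0.4132 0.1729] [0.4128 0.1798]
ybearL [0.419  0.2715 0.0084] 0.0002 [0.4132 0.26  ] [0.4129 0.2663]
gbear [0.5213 0.1101 0.0088] 0.0001 [0.5085 0.1098] [0.5083 0.1161]
gbear2 [ 0.5253  0.1904 -0.    ] 0.001 [0.5075 0.1827] [0.5085 0.191 ]
[[0.56789117 0.02723399 0.034     ]]
```

Stop tops measured at about 34 mm, with spans of 196 and 260.5 mm matching the text. The short seat is at about (0.4455, 0.224) and the long one at about (0.548, 0.1575). Starting with the 230.

```bash
python3 -m jog '{"linear":[[12,54,-40],[12,54,-40],[13,53,-40],[0,0,-40],[0,0,0],[0,0,0]],"turn":[-0.6,-0.64,0,0,0,0]}' 0.85 60
```

```text
t: 4.68
tcp_pos: [0.4438, -0.1962, 0.2556]
tool_rot: [0.056, 0.998, -0.0, 0.001]
force: [0.4, -0.1, -0.5]
finger_gap: 0.85
gripper_force: 0.0
```

```bash
python3 - <<'E'
from vis import *
c,im=grab("wrist","g1"); s=sense(); print(s["tcp_pos"])
E
```

```text
[ 0.4439654  -0.1967247   0.25605709]
```

View pics/g1.png

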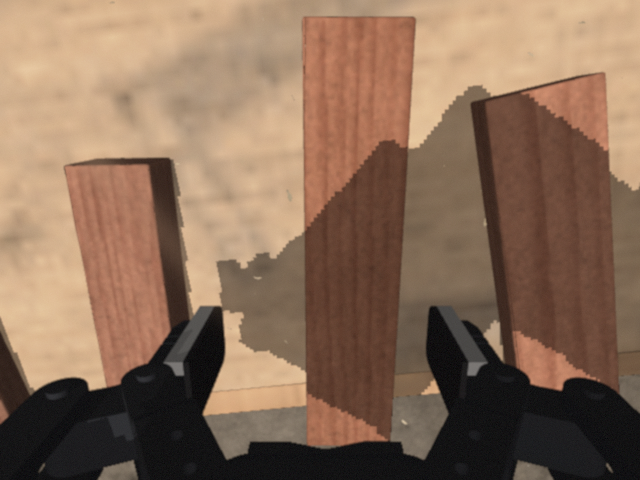

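g1 shows the 230 between the fingers, about 25 px right of centre. That fits the 14 mm of y the rows fell short. I'll correct, descend and grip.

```bash
python3 -m jog '{"linear":[[2,8,-15],[1,7,-20],[0,0,-20],[0,0,-20],[0,0,-7],[0,0,0],[0,0,0]],"turn":[0,0,0,0,0,0,0]}'; python3 -m jog '{"linear":[[0,0,0],[0,0,0],[0,0,0],[0,0,0],[0,0,0]],"turn":[0,0,0,0,0]}' 0.3 60
```

```text
t: 5.6
tcp_pos: [0.4467, -0.1819, 0.1735]
tool_rot: [0.057, 0.998, -0.001, 0.001]
force: [0.3, -0.1, -0.5]
finger_gap: 0.85
gripper_force: 0.0
t: 6.22
tcp_pos: [0.4466, -0.1817, 0.1735]
tool_rot: [0.057, 0.998, -0.0, 0.001]
force: [-2.3, -0.2, 7.0]
finger_gap: 0.575
gripper_force: 62.3
```

```bash
python3 -m jog '{"linear":[[0,0,30],[0,0,40],[0,0,40],[3,20,10],[6,24,0],[8,24,0],[8,24,0],[8,24,0],[8,24,0],[8,24,0],[8,24,0],[8,24,0]],"turn":[0,0,0,-1,-1,-1,-1,-1,-1,-1,-1,-1]}'; python3 -m jog '{"linear":[[8,24,0],[8,24,0],[8,24,0],[8,24,0],[6,15,0],[4,8,0],[0,0,0],[0,0,0],[0,0,0]],"turn":[-1,-1,-1,-1,-1,-1,-1,-0.6,0]}'
```

```text
t: 7.72
tcp_pos: [0.5111, 0.0314, 0.2923]
tool_rot: [0.436, 0.9, -0.0, -0.001]
force: [-1.1, -0.2, -3.0]
finger_gap: 0.574
gripper_force: 63.9
t: 8.85
tcp_pos: [0.5529, 0.1495, 0.2921]
tool_rot: [0.704, 0.71, -0.001, -0.001]
force: [0.1, -1.0, -2.6]
finger_gap: 0.574
gripper_force: 63.9
```

```bash
python3 -m jog '{"linear":[[-3,4,-20],[-2,4,-30],[0,0,-20],[0,0,-10],[0,0,0],[0,0,0]],"turn":[0,0,0,0,0,0]}'; python3 - <<'E'
from vis import *
grab("wrist","p1"); grab("top","t1"); print(sense()["tcp_pos"])
E
```

```text
t: 9.6
tcp_pos: [0.5489, 0.1574, 0.2132]
tool_rot: [0.704, 0.71, 0.001, 0.001]
force: [0.5, 0.8, -2.7]
finger_gap: 0.573
gripper_force: 63.9
[0.54884229 0.15742787 0.21339989]
```

View pics/p1.png

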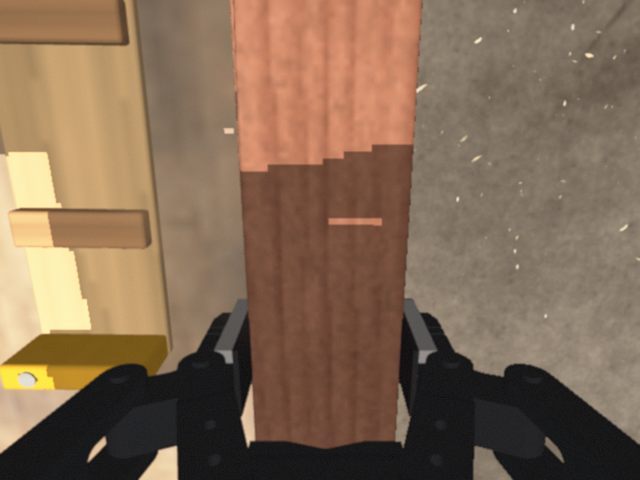

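p1 shows the 230 held straight between the pads (columns 240–410), covering the cradle below. Lowering it in small steps.

```bash
python3 -m jog '{"linear":[[-1,0,-8],[0,0,-8],[0,0,-6],[0,0,-2],[0,0,0],[0,0,0]],"turn":[0,0,0,0,0,0]}'
```

```text
t: 10.45
tcp_pos: [0.5476, 0.1574, 0.1886]
tool_rot: [0.704, 0.71, 0.0, 0.0]
force: [0.1, 0.6, -2.6]
finger_gap: 0.569
gripper_force: 63.9
```

```bash
python3 -m jog '{"linear":[[0,0,-1],[0,0,-1],[0,0,0]],"turn":[0,0,0]}'
```

```text
t: 10.82
tcp_pos: [0.5476, 0.1574, 0.1874]
tool_rot: [0.704, 0.71, 0.0, 0.0]
force: [-0.1, -0.5, 4.5]
finger_gap: 0.572
gripper_force: 64.7
```

```bash
python3 -m jog '{"linear":[[0,0,0],[0,0,0],[0,0,0],[0,0,20],[0,0,40],[0,0,40],[0,-30,20],[-5,-40,0],[-5,-40,0],[-5,-40,0],[-10,-25,0],[0,0,0]],"turn":[0,0,0,0,0,0,1,1,1,1,1,1]}' 0.88; python3 - <<'E'
from vis import *
c,im=grab("top","t2"); 
for k in blobs(mask(im,(22,92,40),(33,255,145)),150): print(k.mean((0,1)).round(),rect(c,k,.036))
E
```

```text
t: 12.32
tcp_pos: [0.5219, -0.0194, 0.3064]
tool_rot: [0.496, 0.868, -0.0, -0.0]
force: [0.6, 0.5, -0.2]
finger_gap: 0.876
gripper_force: 0.0
[540. 229.] (array([ 428.1, -676.4], dtype=float32), np.float32(50.6), np.float32(38.5), np.float32(43.2))
[388. 222.] (array([ 444.9, -295.4], dtype=float32), np.float32(128.1), np.float32(39.4), np.float32(174.1))
[435. 214.] (array([ 464.1, -413.2], dtype=float32), np.float32(166.0), np.float32(45.2), np.float32(4.5))
```

```bash
python3 -m jog '{"linear":[[-6,-6,0],[-6,-6,0],[-6,-6,0],[-6,-6,0],[-6,-6,0],[-6,-6,-10],[-5,-6,-10],[-5,-5,-10],[-5,-5,-10],[-5,-5,-10],[0,0,-10],[0,0,0]],"turn":[1,1,1,1,1,1,1,1,1,1,1,1]}'; python3 -m jog '{"linear":[[0,0,-10],[0,0,0],[0,0,0]],"turn":[1,0.4,0]}';  python3 - <<'E'
from vis import *
c,im=grab("top","t3"); 
for k in blobs(mask(im,(22,92,40),(33,255,145)),150): print(k.mean((0,1)).round(),rect(c,k,.036))
E
```

```text
t: 13.88
tcp_pos: [0.4663, -0.0744, 0.2458]
tool_rot: [-0.005, 1.0, 0.0, -0.001]
force: [0.5, 0.0, 0.0]
finger_gap: 0.881
gripper_force: 0.0
t: 14.25
tcp_pos: [0.4666, -0.0745, 0.2366]
tool_rot: [-0.065, 0.998, -0.0, 0.0]
force: [-0.5, -0.5, -0.6]
finger_gap: 0.876
gripper_force: 0.0
[193. 282.] (array([287.4, 195.1], dtype=float32), np.float32(48.3), np.float32(27.8), np.float32(2.1))
[540. 228.] (array([ 426.9, -676.4], dtype=float32), np.float32(50.9), np.float32(35.0), np.float32(177.4))
[388. 222.] (array([ 443.9, -295.3], dtype=float32), np.float32(126.6), np.float32(39.4), np.float32(174.1))
[435. 214.] (array([ 464.1, -412.5], dtype=float32), np.float32(166.3), np.float32(46.2), np.float32(4.4))
```

View pics/t3.png

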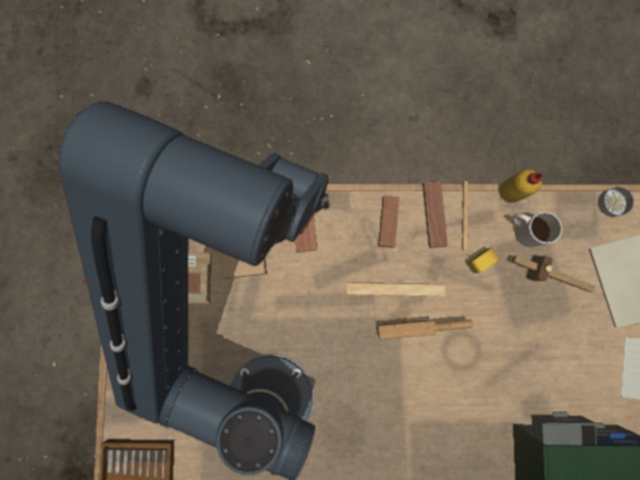

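t3: the arm hides the cradles from the top camera. The 190 is under the gripper, and the other pieces are unmoved. I'll grip the 190 and check the 230 with the wrist camera later.

```bash
python3 -m jog '{"linear":[[-1,-2,-20],[0,0,-20],[0,0,-15],[0,0,-6],[0,0,0],[0,0,0]],"turn":[0,0,0,0,0,0]}'; python3 -m jog '{"linear":[[0,0,0],[0,0,0],[0,0,0],[0,0,0]],"turn":[0,0,0,0]}' 0.3 60; python3 -m jog '{"linear":[[0,0,30],[0,0,50],[0,0,50],[0,10,50],[-20,30,20],[-20,40,0],[-20,40,0],[-15,40,0],[0,0,0],[0,0,0]],"turn":[0,0,0,0,0,0,0,0,0,0]}'
 python3 - <<'E'
from vis import *
c,im=grab("wrist","w5"); s=sense(); print(s["tcp_pos"])
import json; c["world_to_cam"]=c["world_to_cam"].tolist(); json.dump(c,open("w5.json","w"))
E
```

```text
t: 15.05
tcp_pos: [0.4656, -0.0766, 0.1759]
tool_rot: [-0.065, 0.998, -0.0, 0.0]
force: [0.1, 1.0, 0.2]
finger_gap: 0.875
gripper_force: 0.0
t: 15.55
tcp_pos: [0.4655, -0.0766, 0.1764]
tool_rot: [-0.065, 0.998, -0.0, 0.001]
force: [-0.7, 1.3, 4.6]
finger_gap: 0.628
gripper_force: 63.3
t: 16.8
tcp_pos: [0.3906, 0.0834, 0.3757]
tool_rot: [-0.066, 0.998, -0.0, 0.0]
force: [0.2, -0.4, -2.0]
finger_gap: 0.632
gripper_force: 64.7
[0.39090122 0.08295979 0.37568713]
```

View pics/w5.png

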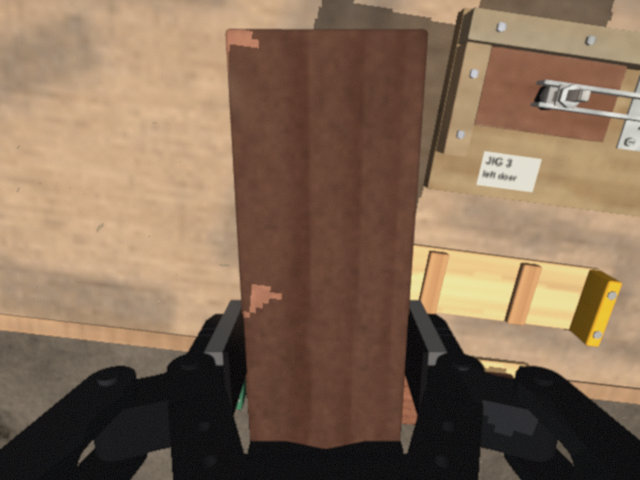

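w5 shows the 190 held straight (columns 235–420, gap about 54 mm) and hiding the long cradle. I'll carry it over and turn it.

```bash
python3 -m jog '{"linear":[[8,4,0],[8,4,0],[8,4,0],[8,4,0],[8,4,0],[8,4,0],[8,4,0],[8,4,0],[8,4,0],[8,4,0],[8,4,0],[8,4,0]],"turn":[-1,-1,-1,-1,-1,-1,-1,-1,-1,-1,-1,-1]}';python3 -m jog '{"linear":[[8,4,-5],[8,4,-20],[8,4,-20],[8,4,-20],[8,4,-20],[8,3,-15],[8,2,0],[5,1,0],[0,0,0],[0,0,0]],"turn":[-1,-1,-1,-1,-1,-1,-1,-0.4,0,0]}'; python3 - <<'E'
from vis import *
c,im=grab("scene","s5")
i=cv2.resize(im[150:270,200:380],None,fx=3.3,fy=3.3,interpolation=cv2.INTER_CUBIC); cv2.imwrite("pics/s5c.png",i)
E
```

```text
t: 18.35
tcp_pos: [0.4875, 0.1302, 0.3752]
tool_rot: [0.445, 0.896, -0.0, -0.0]
force: [0.4, -0.8, -1.5]
finger_gap: 0.627
gripper_force: 64.7
t: 19.6
tcp_pos: [0.5473, 0.157, 0.2756]
tool_rot: [0.704, 0.71, -0.0, -0.0]
force: [-0.5, 0.6, -2.5]
finger_gap: 0.625
gripper_force: 64.7
```

View pics/s5c.png

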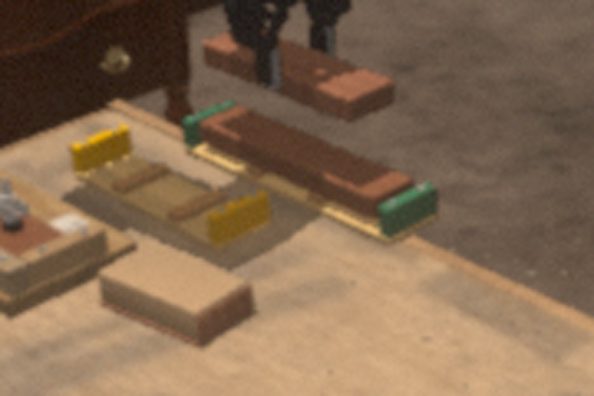

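s5c shows the 230 seated between the green stops (at about (210,120) and (408,205) in the crop), with the 190 held level above it. Lowering onto it.

```bash
python3 -m jog '{"linear":[[0,0,-20],[0,0,-20],[0,0,-15],[0,0,-6],[0,0,0],[0,0,0]],"turn":[0,0,0,0,0,0]}'; python3 -m jog '{"linear":[[0,0,-1],[0,0,-1],[0,0,0]],"turn":[0,0,0]}'
```

```text
t: 20.4
tcp_pos: [0.5477, 0.1575, 0.2151]
tool_rot: [0.704, 0.71, 0.0, 0.0]
force: [0.3, -0.2, -2.1]
finger_gap: 0.623
gripper_force: 64.7
t: 20.78
tcp_pos: [0.5475, 0.1574, 0.2127]
tool_rot: [0.704, 0.71, 0.0, 0.0]
force: [-0.0, -0.2, -1.8]
finger_gap: 0.63
gripper_force: 64.7
```

```bash
python3 -m jog '{"linear":[[0,0,-1],[0,0,-0.5],[0,0,0]],"turn":[0,0,0]}'
```

```text
t: 21.15
tcp_pos: [0.5475, 0.1575, 0.2126]
tool_rot: [0.704, 0.71, 0.0, 0.0]
force: [-0.9, -0.1, 9.4]
finger_gap: 0.628
gripper_force: 66.0
```

```bash
python3 -m jog '{"linear":[[0,0,0],[0,0,0],[0,0,0],[0,0,20],[0,0,40],[0,0,40],[0,-15,20],[-4,-35,0],[-4,-35,0],[-4,-35,0],[-4,-35,0],[-5,-35,0]],"turn":[0,0,0,0,0,0,1,1,1,1,1,1]}' 0.88; python3 -m jog '{"linear":[[-5,-35,0],[-5,-35,0],[-5,-35,0],[-5,-35,0],[-5,-35,0],[-5,-35,0],[-5,-35,0],[-5,-35,0],[-5,-35,0],[-5,-35,0],[-5,-25,0],[0,-10,0]],"turn":[1,1,1,1,1,1,1,1,1,1,1,1]}';python3 -m jog '{"linear":[[0,0,-10],[0,0,-10],[0,0,0],[0,0,0]],"turn":[0.7,0,0,0]}';  python3 - <<'E'
from vis import *
c,im=grab("top","t6"); 
for k in blobs(mask(im,(22,92,40),(33,255,145)),150): print(k.mean((0,1)).round(),rect(c,k,.02),rect(c,k,.058))
c,im=grab("wrist","w6"); cv2.imwrite("pics/t6w6.png",np.hstack([cv2.imread("pics/t6.png")[130:340,90:490],im[::2,::2][:210]]))
E
```

```text
t: 22.65
tcp_pos: [0.5262, -0.0337, 0.3308]
tool_rot: [0.495, 0.869, -0.0, -0.0]
force: [0.8, -0.6, 0.8]
finger_gap: 0.878
gripper_force: 0.0
t: 24.15
tcp_pos: [0.4708, -0.4193, 0.3306]
tool_rot: [-0.005, 1.0, -0.0, -0.0]
force: [-0.3, 0.1, -0.1]
finger_gap: 0.879
gripper_force: 0.0
t: 24.65
tcp_pos: [0.4716, -0.4174, 0.311]
tool_rot: [-0.035, 0.999, 0.0, -0.0]
force: [0.1, -0.3, 0.1]
finger_gap: 0.883
gripper_force: 0.0
[ 98. 281.] (array([288.6, 444.4], dtype=float32), np.float32(77.5), np.float32(17.8), np.float32(90.3)) (array([288. , 426.1], dtype=float32), np.float32(75.1), np.float32(17.2), np.float32(90.3))
[540. 228.] (array([ 431.3, -683.7], dtype=float32), np.float32(51.5), np.float32(35.5), np.float32(177.4)) (array([ 426.2, -666.7], dtype=float32), np.float32(49.9), np.float32(34.4), np.float32(177.4))
[247. 178.] (array([557.2,  68.3], dtype=float32), np.float32(59.2), np.float32(44.6), np.float32(1.3)) (array([548.2,  61.8], dtype=float32), np.float32(57.3), np.float32(43.2), np.float32(1.3))
[174. 177.] (array([556.3, 258.1], dtype=float32), np.float32(57.9), np.float32(42.0), np.float32(2.5)) (array([547.4, 245.7], dtype=float32), np.float32(56.1), np.float32(40.7), np.float32(2.5))
```

View pics/t6w6.png

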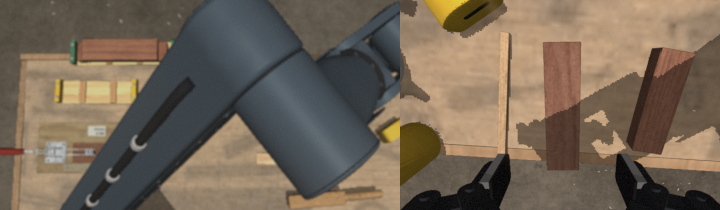

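The left part shows the 190 on the 230 in the long cradle, with its centre line at x≈0.548. The right part shows the 170 centred between the fingers, with the dowel well outside. Picking up the 170.

```bash
python3 -m jog '{"linear":[[-3,0,-35],[-2,0,-40],[0,0,-30],[0,0,-20],[0,0,-10],[0,0,0],[0,0,0]],"turn":[0,0,0,0,0,0,0]}' 0.76; python3 -m jog '{"linear":[[0,0,0],[0,0,0],[0,0,0],[0,0,0]],"turn":[0,0,0,0]}' 0.3 60
```

```text
t: 25.62
tcp_pos: [0.4668, -0.418, 0.1771]
tool_rot: [-0.035, 0.999, -0.001, 0.001]
force: [-0.2, -0.0, -0.0]
finger_gap: 0.755
gripper_force: 0.0
t: 26.12
tcp_pos: [0.4668, -0.4181, 0.1775]
tool_rot: [-0.035, 0.999, -0.001, 0.001]
force: [0.2, 1.0, 6.4]
finger_gap: 0.51
gripper_force: 62.8
```

```bash
python3 -m jog '{"linear":[[0,0,30],[0,0,40],[0,0,40],[0,20,30],[-1,35,0],[-1,38,0],[-1,38,0],[-1,38,0],[-1,38,0],[-1,38,0],[-1,38,0],[-1,38,0]],"turn":[0,0,0,0,-1,-1,-1,-1,-1,-1,-1,-1]}'; python3 -m jog '{"linear":[[-1,38,0],[-1,38,0],[-1,38,0],[-1,38,0],[-1,38,0],[-2,38,0],[-2,38,0],[-2,30,0],[-2,20,0],[0,5,0],[0,0,0],[0,0,0]],"turn":[-1,-1,-1,-1,-1,-1,-1,-1,-1,-1,-0.8,0]}'
```

```text
t: 27.62
tcp_pos: [0.4581, -0.0953, 0.3161]
tool_rot: [0.311, 0.951, 0.0, 0.0]
force: [0.4, -0.7, -0.6]
finger_gap: 0.508
gripper_force: 62.1
t: 29.12
tcp_pos: [0.4452, 0.2245, 0.316]
tool_rot: [0.707, 0.707, -0.0, -0.0]
force: [0.5, -0.3, -1.9]
finger_gap: 0.512
gripper_force: 62.1
```

```bash
python3 -m jog '{"linear":[[0,0,-30],[0,0,-30],[0,0,-20],[0,0,-15],[0,0,-10],[0,0,-8],[0,0,-6],[0,0,-2],[0,0,0],[0,0,0]],"turn":[0,0,0,0,0,0,0,0,0,0]}'; python3 -m jog '{"linear":[[0,0,-1],[0,0,-1.5],[0,0,0]],"turn":[0,0,0]}'
```

```text
t: 30.38
tcp_pos: [0.4455, 0.2245, 0.1953]
tool_rot: [0.707, 0.707, 0.0, 0.0]
force: [0.6, -0.1, -1.6]
finger_gap: 0.509
gripper_force: 62.1
t: 30.75
tcp_pos: [0.4454, 0.2244, 0.1924]
tool_rot: [0.707, 0.707, -0.0, -0.0]
force: [0.6, 0.5, -0.3]
finger_gap: 0.514
gripper_force: 62.1
```

```bash
python3 -m jog '{"linear":[[0,0,-1],[0,0,-1],[0,0,0]],"turn":[0,0,0]}'
```

```text
t: 31.12
tcp_pos: [0.4454, 0.2244, 0.1912]
tool_rot: [0.707, 0.707, 0.0, 0.0]
force: [-0.1, 0.2, 6.0]
finger_gap: 0.512
gripper_force: 62.9
```

```bash
python3 -m jog '{"linear":[[0,0,0],[0,0,0],[0,0,0],[0,0,20],[0,0,40],[0,0,40],[0,-15,20],[0,-35,0],[0,-35,0],[0,-35,0],[0,-35,0],[0,-35,0]],"turn":[0,0,0,0,0,0,1,1,1,1,1,1]}' 0.76; python3 -m jog '{"linear":[[0,-35,0],[0,-35,0],[0,-35,0],[0,-35,0],[0,-35,0],[0,-35,0],[0,-35,0],[0,-35,0],[0,-30,0],[0,-15,0],[0,-5,0],[0,0,0]],"turn":[1,1,1,1,1,1,1,1,1,1,0.9,0]}'; python3 - <<'E'
from vis import *
c,im=grab("wrist","w7"); k=max(blobs(mask(im[:, 200:480],(20,85,25),(34,255,190)),1500),key=cv2.contourArea); k[:,0,0]+=200
print(rect(c,k,.03),sense()["tcp_pos"])
c,im=grab("scene","s7"); cv2.imwrite("pics/s7c.png",np.hstack([cv2.resize(im[150:250,200:350],(450,300),interpolation=cv2.INTER_CUBIC),cv2.imread("pics/w7.png")[::2,::2][:,:].copy()[:240].__class__ and cv2.resize(cv2.imread("pics/w7.png"),(350,300))]))
E
```

```text
t: 32.62
tcp_pos: [0.4453, 0.0333, 0.3105]
tool_rot: [0.499, 0.867, -0.0, -0.0]
force: [0.5, 0.3, -0.6]
finger_gap: 0.761
gripper_force: 0.0
t: 34.12
tcp_pos: [0.4453, -0.2959, 0.3103]
tool_rot: [0.049, 0.999, 0.0, -0.0]
force: [-0.5, -0.0, -0.8]
finger_gap: 0.761
gripper_force: 0.0
(array([ 446.1, -298. ], dtype=float32), np.float32(131.2), np.float32(40.6), np.float32(174.4)) [ 0.44525051 -0.29548681  0.3102737 ]
```

View pics/s7c.png

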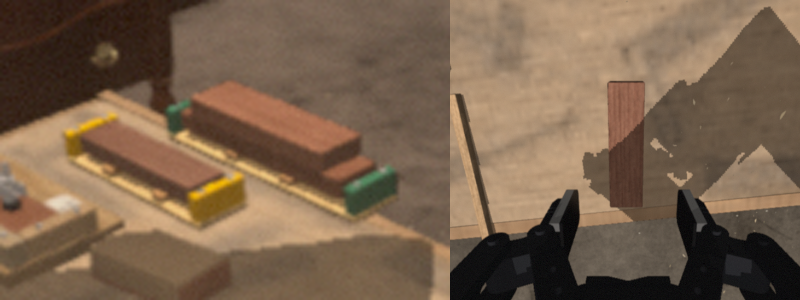

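The scene crop shows the long stack complete and the 170 seated between the yellow stops. The wrist view shows the 130 at (626,145) between the fingers. Picking up the 130.

```bash
python3 -m jog '{"linear":[[1,-2,-35],[0,0,-40],[0,0,-30],[0,0,-15],[0,0,-10],[0,0,0],[0,0,0]],"turn":[0,0,0,0,0,0,0]}' 0.7; python3 -m jog '{"linear":[[0,0,0],[0,0,0],[0,0,0],[0,0,0]],"turn":[0,0,0,0]}' 0.3 60; python3 -m jog '{"linear":[[0,0,30],[0,0,40],[0,0,40],[0,20,30],[0,35,0],[0,38,0],[0,38,0],[0,38,0],[0,38,0],[0,38,0],[0,38,0],[0,38,0]],"turn":[0,0,0,0,-1,-1,-1,-1,-1,-1,-1,-1]}'; python3 -m jog '{"linear":[[0,38,0],[0,38,0],[0,38,0],[0,38,0],[0,28,0],[0,15,0],[0,5,0],[0,0,0],[0,0,0],[0,0,0],[0,0,0]],"turn":[-1,-1,-1,-1,-1,-1,-1,-1,-0.9,0,0]}'
```

```text
t: 35.1
tcp_pos: [0.4468, -0.2978, 0.1814]
tool_rot: [0.048, 0.999, -0.001, 0.001]
force: [1.0, 0.0, 1.3]
finger_gap: 0.699
gripper_force: 0.0
t: 35.6
tcp_pos: [0.4467, -0.2979, 0.1816]
tool_rot: [0.048, 0.999, -0.001, 0.001]
force: [-0.9, 0.3, 6.1]
finger_gap: 0.456
gripper_force: 62.1
t: 37.1
tcp_pos: [0.4461, 0.0247, 0.3206]
tool_rot: [0.388, 0.922, 0.0, 0.0]
force: [0.0, 0.1, -2.4]
finger_gap: 0.46
gripper_force: 61.3
t: 38.48
tcp_pos: [0.4463, 0.2234, 0.3205]
tool_rot: [0.707, 0.707, -0.0, -0.0]
force: [-0.6, -0.6, -2.3]
finger_gap: 0.455
gripper_force: 61.2
```

```bash
python3 -m jog '{"linear":[[-1,1,-30],[0,0,-30],[0,0,-20],[0,0,-12],[0,0,-8],[0,0,-2],[0,0,0],[0,0,0]],"turn":[0,0,0,0,0,0,0,0]}'; python3 -m jog '{"linear":[[0,0,-1],[0,0,-1],[0,0,-0.5],[0,0,0]],"turn":[0,0,0,0]}'
```

```text
t: 39.48
tcp_pos: [0.4456, 0.2245, 0.2191]
tool_rot: [0.707, 0.707, 0.001, 0.0]
force: [0.9, 0.2, -2.3]
finger_gap: 0.455
gripper_force: 61.4
t: 39.98
tcp_pos: [0.4454, 0.2244, 0.216]
tool_rot: [0.707, 0.707, -0.0, -0.0]
force: [-1.1, 0.3, -1.2]
finger_gap: 0.457
gripper_force: 61.4
```

```bash
python3 -m jog '{"linear":[[0,0,-0.7],[0,0,-0.8],[0,0,0]],"turn":[0,0,0]}'; python3 -m jog '{"linear":[[0,0,0],[0,0,0],[0,0,0],[0,0,20],[0,0,40],[0,0,40],[0,-30,20],[0,-40,30],[-10,-50,0],[-10,-50,0],[-10,-50,0],[-10,-50,0]],"turn":[0,0,0,0,0,0,1,1,1,1,1,1]}' 0.76; python3 -m jog '{"linear":[[-10,-50,0],[0,-60,0],[0,-60,0],[0,-60,0],[0,-60,0],[0,-60,0],[0,0,0],[0,0,0]],"turn":[1,0,0,0,0,0,0,0]}'; python3 - <<'E'
from vis import *
c,im=grab("top","t9"); 
P=(22,92,40),(33,255,145)
for k in blobs(mask(im,*P),150): print(k.mean((0,1)).round(),rect(c,k,.058),rect(c,k,.064))
s=grab("scene","s9")[1]
cv2.imwrite("pics/end.png",np.hstack([cv2.resize(im[160:250,130:280],(400,240),interpolation=cv2.INTER_CUBIC),cv2.resize(s[170:245,215:340],(400,240),interpolation=cv2.INTER_CUBIC)]))
E
```

```text
t: 40.35
tcp_pos: [0.4454, 0.2244, 0.2158]
tool_rot: [0.707, 0.707, 0.0, 0.0]
force: [-0.9, -0.9, 10.7]
finger_gap: 0.457
gripper_force: 62.9
t: 41.85
tcp_pos: [0.4049, -0.047, 0.3645]
tool_rot: [0.499, 0.867, 0.0, 0.0]
force: [1.2, -0.6, -0.1]
finger_gap: 0.76
gripper_force: 0.0
t: 42.85
tcp_pos: [0.395, -0.395, 0.3638]
tool_rot: [0.462, 0.887, 0.001, -0.001]
force: [-0.4, -0.4, 0.3]
finger_gap: 0.761
gripper_force: 0.0
[ 98. 281.] (array([288. , 426.2], dtype=float32), np.float32(75.3), np.float32(17.2), np.float32(90.3)) (array([287.9, 423.3], dtype=float32), np.float32(74.9), np.float32(17.1), np.float32(90.3))
[540. 228.] (array([ 426.2, -667.9], dtype=float32), np.float32(50.0), np.float32(36.8), np.float32(177.2)) (array([ 425.4, -665.2], dtype=float32), np.float32(49.7), np.float32(36.6), np.float32(177.2))
[168. 225.] (array([438.6, 249. ], dtype=float32), np.float32(104.1), np.float32(38.4), np.float32(87.1)) (array([437.7, 247.1], dtype=float32), np.float32(103.6), np.float32(38.2), np.float32(87.1))
[209. 221.] (array([439.3, 153.8], dtype=float32), np.float32(52.3), np.float32(35.4), np.float32(160.1)) (array([438.4, 152.3], dtype=float32), np.float32(52.0), np.float32(35.2), np.float32(160.1))
```

View pics/end.png

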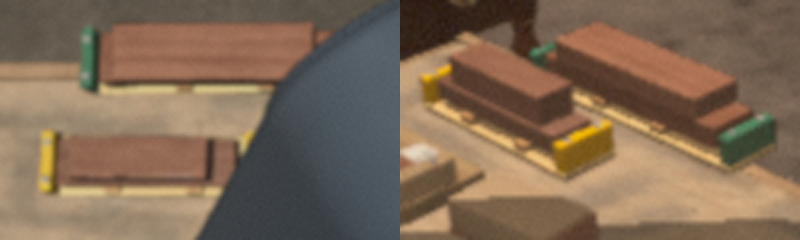

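The end view (top left, scene right) shows both stacks in their cradles. The upper pieces look slightly shifted towards +y in the top view, which may be parallax. I'll check with edge profiles in a wrist view above the stacks.

```bash
python3 -m jog '{"linear":[[0,50,10],[0,50,10],[0,50,10],[0,50,10],[0,50,0],[0,50,0],[0,50,0],[0,50,0],[0,50,0],[0,50,0],[-5,50,0],[-5,30,0]],"turn":[1,1,1,1,1,1,1,1,1,1,1,0]}'; python3 -m jog '{"linear":[[0,0,0],[0,0,0]],"turn":[0,0]}'; python3 - <<'E'
from vis import *
from scipy.signal import find_peaks
c,im=grab("wrist","w10"); print(sense()["tcp_pos"])
im=cv2.GaussianBlur(im,(3,3),0).astype(float)
def prof(a,b,w,n=8):
    """colour-gradient peaks along world segment a->b, averaged across +-w (m) in the other axis; returns mm along"""
    a,b=np.array(a),np.array(b);L=np.linalg.norm(b-a);s=np.arange(0,L,.0005);d=(b-a)/L;e=np.cross(d,[0,0,1])
    P=np.mean([cv2.remap(im,*(project(c,a+s[:,None]*d+o*e).astype(np.float32).T[:,:,None]),cv2.INTER_LINEAR)[:,0] for o in np.linspace(-w,w,n)],0)
    g=np.linalg.norm(P[4:]-P[:-4],axis=1); i=find_peaks(g,height=12,distance=6)[0]
    ax=int(abs(d[1])>.5); return [(round(1000*(a[ax]+d[ax]*s[j+2]),1),int(g[j])) for j in i]
for nm,x,y,zs,L in(("short",.4455,.2244,(.034,.064),.12),("long",.5476,.1574,(.036,.058),.15)):
    for z in zs:
        print(nm,z,"along y",prof((x,y-L,z),(x,y+L,z),.008))
        print(nm,z,"across x at mid",prof((x-.05,y,z),(x+.05,y,z),.015))
E
```

```text
t: 44.45
tcp_pos: [0.3834, 0.1871, 0.4047]
tool_rot: [-0.002, 1.0, 0.0, -0.0]
force: [0.1, -0.5, 0.7]
finger_gap: 0.765
gripper_force: 0.0
t: 44.7
tcp_pos: [0.3846, 0.1845, 0.4046]
tool_rot: [-0.001, 1.0, -0.0, -0.0]
force: [-1.0, 0.4, -0.1]
finger_gap: 0.761
gripper_force: 0.0
[0.38495883 0.18407936 0.40457702]
short 0.034 along y [(np.float64(120.4), 59), (np.float64(124.9), 20), (np.float64(131.4), 97), (np.float64(135.4), 108), (np.float64(139.4), 93), (np.float64(152.9), 21), (np.float64(156.4), 32), (np.float64(235.9), 15), (np.float64(239.4), 12), (np.float64(265.4), 38), (np.float64(309.4), 53), (np.float64(315.4), 111), (np.float64(326.4), 68)]
short 0.034 across x at mid [(np.float64(400.0), 25), (np.float64(405.0), 14), (np.float64(408.0), 37), (np.float64(417.5), 77), (np.float64(422.5), 25), (np.float64(426.0), 22), (np.float64(435.5), 22), (np.float64(480.0), 99)]
short 0.064 along y [(np.float64(125.9), 55), (np.float64(135.9), 120), (np.float64(139.4), 114), (np.float64(143.9), 112), (np.float64(156.9), 25), (np.float64(159.9), 28), (np.float64(232.9), 30), (np.float6
[... 414 characters left out ...]
, 115), (np.float64(491.5), 99)]
long 0.036 along y [(np.float64(12.4), 37), (np.float64(60.4), 15), (np.float64(74.4), 13), (np.float64(93.9), 55), (np.float64(257.4), 21), (np.float64(271.4), 12), (np.float64(274.4), 108), (np.float64(295.4), 14)]
long 0.036 across x at mid [(np.float64(501.1), 107), (np.float64(506.1), 85), (np.float64(510.6), 77), (np.float64(534.1), 53), (np.float64(559.1), 14), (np.float64(593.6), 38)]
long 0.058 along y [(np.float64(94.4), 55), (np.float64(252.9), 23), (np.float64(266.9), 26), (np.float64(271.4), 32), (np.float64(277.4), 32)]
long 0.058 across x at mid [(np.float64(508.1), 12), (np.float64(519.6), 55), (np.float64(543.1), 16), (np.float64(575.1), 40)]
```

Edges fall where planned: 170 ends at 139.4 and 309.4, 130 ends at 159.9 and 288.4, 190 end at 252.9 with sides at 519.6 and 575.1 mm. Everything is centred to about 1–2 mm, so I'm handing in.

```bash
python3 -c "
from station import *
print(sign_off())"
```

```text
the job is handed in; nothing more can be done
None
```

I handed the job in at about 45 s on the robot's clock: the 190 mm piece lies on the 230 mm piece in the long cradle, and the 130 mm on the 170 mm in the short one. Every edge I could measure was within about 2 mm of plan (one end of the 190 mm piece was hidden), but the hand-in returned no verdict.

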